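# Wedge the rocking preheating plate

## Robot

A 6-joint arm with a two-finger parallel gripper is mounted at the origin on the work surface. World frame = base frame: x ahead of the robot, y to its left, z up, the work surface at z = 0. Lengths are in m, angles in rad, forces in N, time in s.
With the tool pointing down it reaches from about 0.375 to 0.75 m from the base axis. Payload 9 kg.
Tool frame: the origin (TCP) lies midway between the tips of the shut fingers; the grasp point (between the pads) lies 19 mm behind it; z points along the fingers, y is the direction in which the jaws open and shut (so a half turn about z gives the same grasp; the last joint's range is limited). The gripper opens to 85 mm and grips with 20 to 120 N. Pads are 22 mm wide; open, the fingers measure 114 mm over their backs; the gripper's body (76 mm by 85 mm) begins 54 mm behind the grasp point. The pads swing forward as they close: fully open they stand 13 mm farther back than shut.
Start: joints at [-1.528, 0.104, 0.097, 1.564, 0, 1.353], TCP at [0.155, -0.58, 0.231] pointing down, gripper open.
Joint ranges: [-2.99, 2.99], [-0.84, 1.86], [-1.1, 1.16], [-1.84, 2.11], [-1.51, 1.56], [-3.14, 3.14]. Speed limits (rad/s): [2.22, 2.22, 2.57, 3.14, 3.14, 3.14].

## Interface

Orientations are given as [roll, pitch, yaw] about the fixed x, y, z axes, in that order (R = Rz(yaw) Ry(pitch) Rx(roll)).
In Python, from workcell import get_state, cams, workorder gives the robot as it stands. The module is installed in compiled form; this text tells all that it offers.
- The arm moves only by the shell command python3 -m inch 'ROWS'. ROWS is JSON, a list that holds one entry, the list of rows, each a list of 7 numbers: the shift along the world's x, y, z in mm, then the turn, a rotation vector about the world's x, y, z in degrees, then the closure, from 0 (fully open) to 1 (shut). In form: [[[tx, ty, tz, ax, ay, az, jaw], ...]]. A call has 1 to 10 rows; each row is the pose to reach, as a shift and turn from the pose commanded when the call began; what a row does not reach only later rows make up. A row lasts 1/10 s, in which the tool goes at most 50 mm and 8.59 degrees, less where a joint would pass 70% of its speed; a pose out of reach is approached as far as the arm can. A call with a gripper value outside its range is refused whole. The fingers move at their own pace and stop on an object; the grip force is fixed at half the most. Time passes only in rows, so rows that repeat a pose let the fingers close. It gives the time, the measured TCP pose, the force and the opening at its end, in the units of the state.
- get_state(): the state, without advancing time (a new reading comes with each control period).
- cams.grab_frame(name): name is "scene" or "top"; returns (picture, depth): 480x640x3 uint8, red, green, blue; 480x640 float32, m along the optical axis (not along the pixel's ray), 0 where there is no reading.
- cams.get_calibration(name): a dict with "camera_matrix" (3x3 intrinsics, pixels), "k1" (the pictures are not rectified: a ray, as slopes to the right and down, at radius r is drawn at 1 + k1 r^2 times it, then the intrinsics apply), "rvec" (rotation vector, rad) and "tvec" (3), from world to camera coordinates, as OpenCV has them. Camera axes: x right, y down, z forward; pixel columns grow to the right and rows downward; lengths in m; the calibration is good to about 2 mm. A picture is of the moment at which its call begins. get_calibration takes no time and is no camera call.
- workorder.close_job(): hands the job in, once; it reports no verdict.
The state is a dict: "clock": time; "joint_positions": joint angles; "dq": joint speeds; "tau": joint torques, N m; "position": TCP position; "ee_rot": TCP orientation; "contact_force": force on the tool from outside, world axes, zero at the start; "torque": the same for the moment, N m; "grip_width": finger opening in m.
Only numpy, scipy, OpenCV 4.12 (cv2) and the standard library are available. Lean on these libraries where they do the work, as an engineer would, in place of code of your own. Each camera call takes 0.05 s, during which the arm holds its last target.

## Task

The preheating plate, the flat black machine with the silver top, rocks because its rear left foot is too short. With the fingertips only, slide the orange wedge over the bench, thin end first, under that foot just until the machine no longer rocks, without prising it off its other feet; then press firmly down on the silver top above that foot to check that it stands firm, and leave it standing so. Do not pick anything up or shove the machine about, and leave the other things on the bench alone.

Things in the scene. Friction and masses are not known exactly. Their poses are not given: they have to be found in the camera images.
- hotplate: The rocking preheating plate (off and cold): flat black housing, 230 mm deep (its x), 200 wide (y), with a silver aluminium plate on top (186 x 196 mm, from x = -72 to +114, its flat top 66 mm above the bench). About 2.6 kg, loose. Origin on the bench under its middle, z up; control panel faces its -x, left is +y. Underside 18 mm up, on domed rubber feet, radius 9 mm, at x = +-95, y = +-82 mm.
- short_foot (a point): lowest point of the preheating plate's short foot, rear left (hotplate frame x = +95, y = +82 mm); the other three feet stand on the bench. How high it hangs above the bench while the machine stands level differs each time, 3.5 to 9 mm: find out by touch.
- corner_top (a point): point on the flat silver top above the short foot (hotplate frame x = +85, y = +75, z = 66 mm): press down here. The top's edges are 29 mm farther out in x, 23 mm in y. Without the wedge, 3 to 5 N here rocks the machine until the short foot meets the bench (the point sinks by about nine tenths of the foot's gap); released, it rocks back level.
- wedge: The orange plastic wedge, loose, 70 g, flat on the bench at the machine's left, thin end roughly towards the short foot. 130 mm long (its x), 44 wide (y); upright thick end at x = -65 mm is 21.5 mm high, thin end at x = +65 mm is 2 mm high, top slopes evenly. Origin: middle of its underside. Slides with under 1 N; once it bears on the foot it takes some 3 to 6 N to push on, which lifts the foot.
- wedge_tip (a point): middle of the wedge's thin end, on its upper edge, 2 mm above the bench
- wedge_slope (a point): middle of the wedge's sloping top face, 11.75 mm above the bench. Its x axis runs down the slope towards the thin end, its y axis across the wedge, its z axis square out of the slope
- spool: solder-wire spool with blue flanges, upright, 56 mm across and 48 mm tall, stands to the preheating plate's left, in front of the wedge. Not to be disturbed. Origin at the middle of its underside
- pliers: small cutting pliers with black handles, about 140 x 65 mm and 12 mm high, lying flat behind the wedge. Origin at the pivot, on the mat. Not to be disturbed
- lamp_bases: stack of white plastic lamp bases, 90 mm across and 60 mm tall, to the preheating plate's right. Not to be disturbed. Origin at the middle of its underside
- lamp: single round white lamp, 96 mm across and 16 mm high, lying flat to the left near the robot. Not to be disturbed. Origin at the middle of its underside
- screwdriver: black electric screwdriver lying on the mat to the right, about 240 mm long and 38 mm high. Not to be disturbed. Origin at the middle of its underside
- glue_gun: yellow hot-melt gun lying on its side to the left, about 150 mm long and 30 mm high. Not to be disturbed. Origin at the middle of its underside
Mind the look-alikes: they are no part of the job. Of the things that look like the wedge, take the one that is farthest to the robot's right at the start.

How it is judged:
On the way, in this order (a step that is already met when the one before it is completed fails the run):
1. the wedge's thin end lies beneath the short foot (x of short_foot in the frame of wedge_slope between -0.06 and 0.06 m and y of short_foot in the frame of wedge_slope between -0.018 and 0.018 m), for 0.1 s.
2. a fingertip presses firmly on the preheating plate (over 5 N) so that the wedge bears the short foot (over 0.8 N), and the preheating plate stays level to 0.015 rad: it no longer rocks (all of step 1 and contact force between the fingers and hotplate above 5 N and contact force between wedge and hotplate above 0.8 N and angle between hotplate's own z axis and vertical below 0.015 rad), for 0.2 s.
At the end, for the whole second after the job is handed in: The short foot is over the wedge's slope, within 18 mm of its middle line, with under 1.5 mm of play; the preheating plate is level to 0.015 rad (that foot prised up by 1.9 mm at most) and within 20 mm of where it stood; the wedge lies flat on the bench; both are at rest (all of step 1 and z of short_foot in the frame of wedge_slope between -0.002 and 0.0015 m and angle between hotplate's own z axis and vertical below 0.015 rad and angle between wedge's own z axis and vertical below 0.05 rad and height (world z) of wedge below 0.003 m and distance of hotplate from where it was at the start of the episode below 0.02 m and linear speed of each of hotplate, wedge below 0.01 m/s); the robot touches nothing.
It fails at once if the wedge is lifted off the bench or tipped (height (world z) of wedge above 0.008 m or angle between wedge's own z axis and vertical above 0.2 rad).
It fails at once if the preheating plate is shoved more than 20 mm, lifted or tipped (distance of hotplate from where it was at the start of the episode above 0.02 m or distance of short_foot from where it was at the start of the episode above 0.03 m or angle between hotplate's own z axis and vertical above 0.2 rad).
It fails at once if another thing on the bench is moved by more than 30 mm or lifted (distance of any of spool, pliers, lamp_bases, lamp, screwdriver, glue_gun from where it was at the start of the episode above 0.03 m).
It also fails if it takes over 64 s, if anything falls off the work surface, if the arm or the gripper's body presses on something with over 40 N, if the wrist force passes 120 N, or if a joint passes its speed limit or range.

## Working session

There is one attempt and no reset: what is moved stays moved. The work goes in short steps, Python scripts to look and compute and a shell command to move; the robot and the scene stay as the last step left them, time stands still between calls to the robot, and variables do not carry over. Pictures are saved under pics/ and viewed, and the job is handed in when it is done.

```bash
mkdir -p pics; ls; cat > h.py <<'E'
import numpy as np, cv2
from workcell import get_state, cams, workorder
def cal(n):
    c=cams.get_calibration(n); K=np.array(c["camera_matrix"],float); R,_=cv2.Rodrigues(np.array(c["rvec"],float)); t=np.array(c["tvec"],float).ravel()
    return K,float(c["k1"]),R,t
def ray(n,uv):
    K,k1,R,t=cal(n); uv=np.atleast_2d(np.array(uv,float))
    p=cv2.undistortPoints(uv[:,None,:],K,np.array([k1,0,0,0,0.]))[:,0]
    d=np.c_[p,np.ones(len(p))]@R; return -R.T@t, d
def onz(n,uv,z):
    o,d=ray(n,uv); return o+d*((z-o[2])/d[:,2])[:,None]
def proj(n,P):
    K,k1,R,t=cal(n); P=np.atleast_2d(np.array(P,float))
    return cv2.projectPoints(P[:,None,:],cv2.Rodrigues(R)[0],t,K,np.array([k1,0,0,0,0.]))[0][:,0]
E
python3 - <<'E'
from h import *
s=get_state(); print({k:np.round(v,3).tolist() for k,v in s.items()})
for n in("scene","top"):
    im,d=cams.grab_frame(n); cv2.imwrite(f"pics/{n}0.png",im[:,:,::-1]); np.savez(f"{n}0.npz",im=im,d=d)
    K,k1,R,t=cal(n); print(n,K.round(1).tolist(),k1,(-R.T@t).round(3),R[2].round(3))
E
```

```text
pics
{'clock': 0.0, 'joint_positions': [-1.528, 0.105, 0.096, 1.564, 0.0, 1.353], 'dq': [0.0, -0.001, -0.001, -0.002, 0.001, -0.0], 'tau': [-0.0, -55.692, 50.365, 0.016, -0.0, 0.0], 'position': [0.155, -0.579, 0.231], 'ee_rot': [-3.14, -0.0, 0.261], 'contact_force': [-0.058, 0.176, -0.557], 'torque': [0.014, -0.001, 0.003], 'grip_width': 0.085}
scene [[536.1, 0.0, 313.2], [0.0, 536.1, 243.6], [0.0, 0.0, 1.0]] -0.11858157973496608 [1.315 0.439 1.   ] [-0.586 -0.353 -0.73 ]
top [[506.5, 0.0, 326.4], [0.0, 506.5, 241.4], [0.0, 0.0, 1.0]] -0.08968303662011252 [ 0.461 -0.02   1.329] [ 0.083  0.009 -0.996]
```

View pics/top0.png

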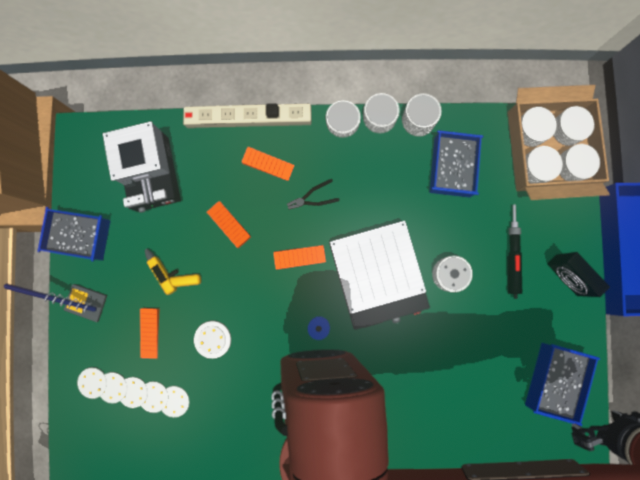

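View pics/scene0.png

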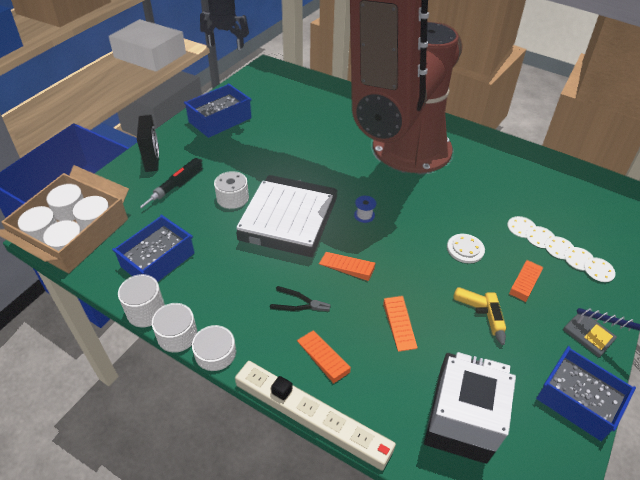

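The top view shows four orange wedges, at about (268,163), (228,224), (300,258) and (149,333). The one at (300,258) is farthest to the robot's right and lies at the plate's left. Next I'll enlarge it and measure.

```bash
python3 - <<'E'
from h import *
T=np.load("top0.npz")["im"]; S=np.load("scene0.npz")["im"]
a=cv2.resize(T[220:340,250:450][:,:,::-1],None,fx=4,fy=4,interpolation=cv2.INTER_CUBIC); cv2.imwrite("pics/topc.png",a)
a=cv2.resize(S[165:295,225:395][:,:,::-1],None,fx=4.5,fy=4.5,interpolation=cv2.INTER_CUBIC); cv2.imwrite("pics/scenec.png",a)
for n,im in(("top",T),("scene",S)):
    h=cv2.cvtColor(im,cv2.COLOR_RGB2HSV)
    m=cv2.inRange(h,(3,150,120),(14,255,255)); m=cv2.morphologyEx(m,cv2.MORPH_CLOSE,np.ones((3,3)))
    for c in cv2.findContours(m,0,2)[0]:
        if cv2.contourArea(c)>250:
            r=cv2.minAreaRect(c); print(n,np.round(r[0]),np.round(r[1]),"world",onz(n,[r[0]],.011).round(3)[0], 'corn',onz(n,cv2.boxPoints(r),.0).round(3)[:,:2].tolist())
E
```

```text
top [149. 332.] [49. 18.] world [0.34  0.461 0.011] corn [[0.404, 0.49], [0.403, 0.441], [0.275, 0.441], [0.275, 0.489]]
top [299. 257.] [18. 50.] world [0.533 0.064 0.011] corn [[0.549, 0.134], [0.565, 0.002], [0.519, -0.004], [0.502, 0.128]]
top [228. 224.] [48. 18.] world [0.622 0.25  0.011] corn [[0.657, 0.313], [0.688, 0.277], [0.59, 0.192], [0.559, 0.228]]
top [267. 164.] [50. 17.] world [0.782 0.146 0.011] corn [[0.79, 0.219], [0.834, 0.202], [0.78, 0.076], [0.736, 0.094]]
scene [324. 355.] [58. 23.] world [0.785 0.151 0.011] corn [[0.779, 0.077], [0.725, 0.089], [0.778, 0.215], [0.828, 0.202]]
scene [400. 323.] [56. 20.] world [0.626 0.252 0.011] corn [[0.578, 0.185], [0.539, 0.217], [0.656, 0.31], [0.691, 0.28]]
scene [525. 280.] [19. 38.] world [0.349 0.461 0.011] corn [[0.401, 0.437], [0.268, 0.441], [0.273, 0.487], [0.404, 0.481]]
scene [347. 263.] [53. 19.] world [0.534 0.065 0.011] corn [[0.564, 0.003], [0.504, -0.016], [0.486, 0.119], [0.545, 0.133]]
```

View pics/topc.png

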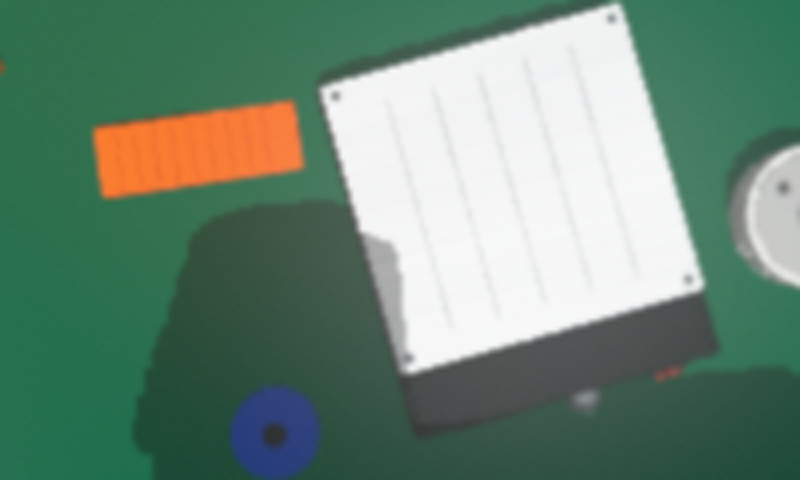

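View pics/scenec.png

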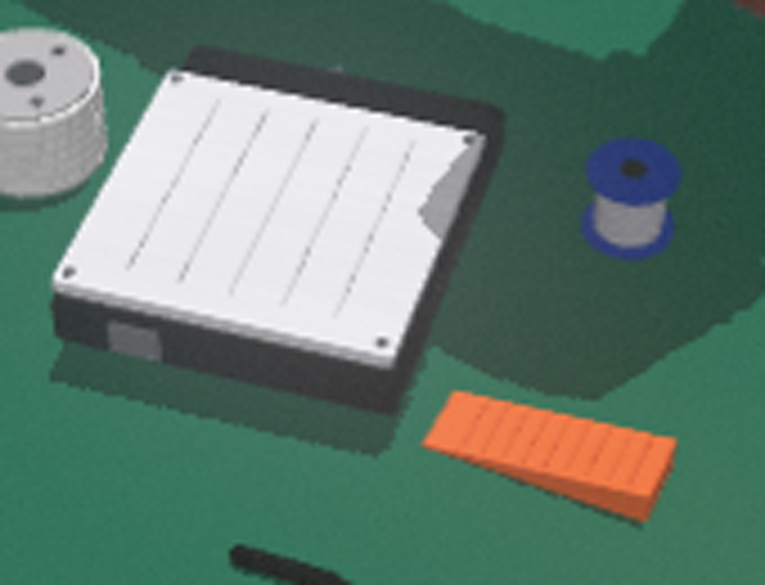

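```bash
cat >> h.py <<'E'
def topc(p): return (np.array(p,float)+.5)/4-.5+[250,220]
def scc(p): return (np.array(p,float)+.5)/4.5-.5+[225,165]
E
python3 - <<'E'
from h import *
# wedge
for nm,f,thick,thin,pl in (("top",topc,[(94,128),(102,198)],[(294,101),(304,168)],[(319,87),(622,3),(704,288),(402,374)]),
   ("scene",scc,[(649,498),(675,440)],[(422,443),(457,392)],[(392,362),(54,290),(176,71),(487,135)])):
    A=onz(nm,f(thick),.0215); B=onz(nm,f(thin),.002)
    a=A.mean(0)[:2]; b=B.mean(0)[:2]
    print(nm,"wedge thick",A[:,:2].round(4).tolist(),"thin",B[:,:2].round(4).tolist(),"len",np.linalg.norm(b-a).round(4),"yaw",np.degrees(np.arctan2(*(b-a)[::-1])).round(2), "mid",((a+b)/2).round(4), "tip",b.round(4))
    P=onz(nm,f(pl),.066)[:,:2]  # (+114,+98),(+114,-98),(-72,-98),(-72,+98)
    L=np.array([(114,98),(114,-98),(-72,-98),(-72,98)])/1000.
    lc=L.mean(0); pc=P.mean(0)
    U,_,Vt=np.linalg.svd((L-lc).T@(P-pc)); R=Vt.T@U.T
    t=pc-R@lc; yaw=np.degrees(np.arctan2(R[1,0],R[0,0]))
    print(" plate origin",t.round(4),"yaw",yaw.round(2),"res",((P-(L@R.T+t))*1000).round(1).tolist(),"foot",(R@[.095,.082]+t).round(4),"ct",(R@[.085,.075]+t).round(4))
E
```

```text
top wedge thick [[0.5467, 0.1309], [0.5013, 0.1261]] thin [[0.5636, 0.0013], [0.5194, -0.0045]] len 0.1313 yaw -82.32 mid [0.5327 0.0635] tip [ 0.5415 -0.0016]
 plate origin [ 0.4822 -0.1401] yaw 14.73 res [[-0.3, 0.8], [-0.4, -0.8], [0.3, 0.3], [0.4, -0.4]] foot [ 0.5532 -0.0366] ct [ 0.5453 -0.0459]
scene wedge thick [[0.5469, 0.1314], [0.5033, 0.1243]] thin [[0.5633, 0.0013], [0.5206, -0.0018]] len 0.1292 yaw -82.51 mid [0.5335 0.0638] tip [ 5.419e-01 -3.000e-04]
 plate origin [ 0.4855 -0.1359] yaw 15.3 res [[1.8, -2.3], [3.0, 2.8], [-3.3, 1.3], [-1.5, -1.8]] foot [ 0.5555 -0.0318] ct [ 0.5477 -0.0412]
```

The enlarged crops confirm it. The wedge at (300,258) in the top view lies at y≈0.064, which is the farthest right of the four. Its thin end faces the plate's rear-left corner, and its thick end is visible on the far side in the scene view.

The foot is at about (0.554, -0.034). The wedge's heading is -82.4°, and the foot lies about 8 mm to the +x side of its middle line. I'll shut the fingers and go behind the thick end.

```bash
python3 -m inch '[[[295,280,0,0,0,41,1],[295,280,0,0,0,41,1],[295,280,0,0,0,41,1],[295,280,0,0,0,41,1],[295,280,0,0,0,41,1],[295,280,0,0,0,41,1],[295,280,0,0,0,41,1],[295,280,0,0,0,41,1],[295,280,0,0,0,41,1],[295,280,0,0,0,41,1]]]'; python3 -c "
from h import *
s=get_state();print(s['joint_positions'],s['position'],s['ee_rot'])"
```

```text
clock: 1.1
position: [0.4504, -0.2985, 0.231]
ee_rot: [-3.141, 0.0, 0.979]
contact_force: [-0.2, -0.1, -1.1]
grip_width: -0.0001
[-8.27353375e-01 -7.72811153e-02 -8.62324077e-02  1.56241119e+00
 -1.52423277e-04  1.33484737e+00] [ 0.45043902 -0.29850135  0.23096449] [-3.14100655e+00  1.58522774e-05  9.79391955e-01]
```

```bash
python3 -m inch '[[[66,460,0,0,0,41.4,1],[66,460,0,0,0,41.4,1],[66,460,0,0,0,41.4,1],[66,460,0,0,0,41.4,1],[66,460,0,0,0,41.4,1],[66,460,0,0,0,41.4,1],[66,460,0,0,0,41.4,1],[66,460,0,0,0,41.4,1],[66,460,0,0,0,41.4,1],[66,460,0,0,0,41.4,1]]]'; python3 -m inch '[[[0,0,-50,0,0,0,1],[0,0,-100,0,0,0,1],[0,0,-100,0,0,0,1],[0,0,-100,0,0,0,1]]]'
python3 - <<'E'
from h import *
s=get_state();print(s['joint_positions'].round(3) if hasattr(s['joint_positions'],'round') else s['joint_positions'],s['position'],s['ee_rot'],s['contact_force'])
for n in("scene","top"):
    im,d=cams.grab_frame(n); cv2.imwrite(f"pics/{n}1.png",im[:,:,::-1]); np.savez(f"{n}1.npz",im=im,d=d)
    print(proj(n,[s['position']]).round())
E
```

```text
clock: 2.1
position: [0.5158, 0.1625, 0.231]
ee_rot: [-3.141, -0.001, 1.701]
contact_force: [-0.1, -0.5, -1.0]
grip_width: 0.0
clock: 2.5
position: [0.5155, 0.1589, 0.1318]
ee_rot: [-3.14, 0.0, 1.697]
contact_force: [0.5, -0.3, 1.4]
grip_width: -0.0002
[ 0.057 -0.074 -0.263  1.383 -0.     1.501] [0.5154543  0.15888241 0.13184358] [-3.14014079e+00  1.68514764e-04  1.69718857e+00] [ 0.46237262 -0.25991165  1.37631792]
[[390. 240.]]
[[256. 262.]]
```

View pics/scene1.png

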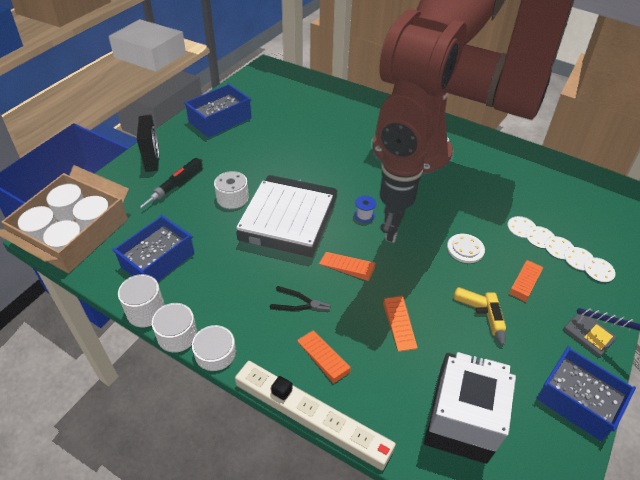

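The fingers are at (390,240) in the scene view, where the calibration predicts them. They hang clear of everything, about 20 mm behind the thick end. I'll go down to 8 mm.

```bash
python3 -m inch '[[[0,0,-40,0,0,0,1],[0,0,-80,0,0,0,1],[0,0,-105,0,0,0,1],[0,0,-115,0,0,0,1],[0,0,-121,0,0,0,1],[0,0,-121,0,0,0,1],[0,0,-121,0,0,0,1],[0,0,-121,0,0,0,1]]]'
python3 - <<'E'
from h import *
for n in("scene","top"):
    im,d=cams.grab_frame(n); np.savez(f"{n}2.npz",im=im,d=d)
    if n=="top": cv2.imwrite("pics/topc2.png",cv2.resize(im[220:340,250:450][:,:,::-1],None,fx=4,fy=4,interpolation=cv2.INTER_CUBIC))
    else: cv2.imwrite("pics/scc2.png",cv2.resize(im[165:295,265:435][:,:,::-1],None,fx=4.5,fy=4.5,interpolation=cv2.INTER_CUBIC))
E
```

```text
clock: 3.4
position: [0.5169, 0.1603, 0.0119]
ee_rot: [3.139, 0.0, 1.699]
contact_force: [0.3, -0.2, 0.6]
grip_width: -0.0002
```

View pics/scc2.png

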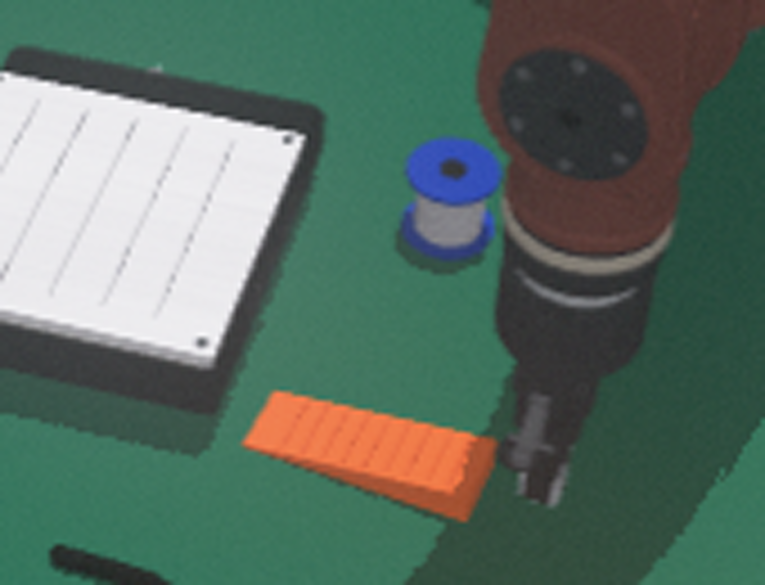

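```bash
python3 -m inch '[[[0,0,-3,0,0,0,1],[0.7,-5,-3,0,0,0,1],[1.3,-10,-3,0,0,0,1],[1.8,-14,-3,0,0,0,1],[2.2,-17,-3,0,0,0,1],[2.6,-20,-3,0,0,0,1],[2.9,-22,-3,0,0,0,1],[3.2,-24,-3,0,0,0,1],[3.2,-24,-3,0,0,0,1]]]'; python3 -m inch '[[[1,-3,0,0,0,0,1],[2,-6,0,0,0,0,1],[3,-9,0,0,0,0,1],[4,-12,0,0,0,0,1],[5,-15,0,0,0,0,1],[6,-18,0,0,0,0,1],[7,-21,0,0,0,0,1],[8,-24,0,0,0,0,1],[8,-24,0,0,0,0,1]]]'
python3 - <<'E'
from h import *
for n in("scene","top"):
    im,d=cams.grab_frame(n); np.savez(f"{n}2.npz",im=im,d=d)
    if n=="top": cv2.imwrite("pics/topc3.png",cv2.resize(im[220:340,250:450][:,:,::-1],None,fx=4,fy=4,interpolation=cv2.INTER_CUBIC))
    else: cv2.imwrite("pics/scc3.png",cv2.resize(im[165:295,225:395][:,:,::-1],None,fx=4.5,fy=4.5,interpolation=cv2.INTER_CUBIC))
E
```

```text
clock: 4.4
position: [0.519, 0.1361, 0.0074]
ee_rot: [3.141, 0.0, 1.699]
contact_force: [-0.2, -0.3, -0.1]
grip_width: 0.0001
clock: 5.3
position: [0.5271, 0.1118, 0.0073]
ee_rot: [3.141, 0.0, 1.699]
contact_force: [0.3, 0.2, -0.6]
grip_width: -0.0002
```

View pics/scc3.png

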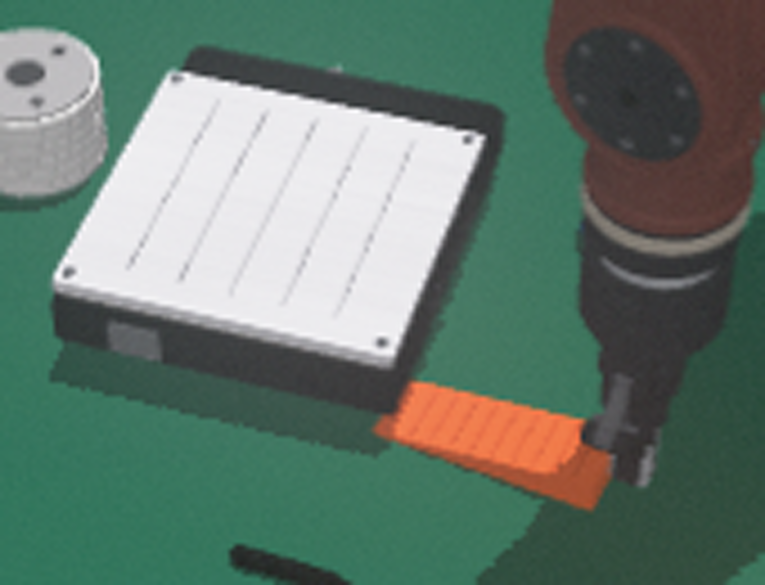

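View pics/topc3.png

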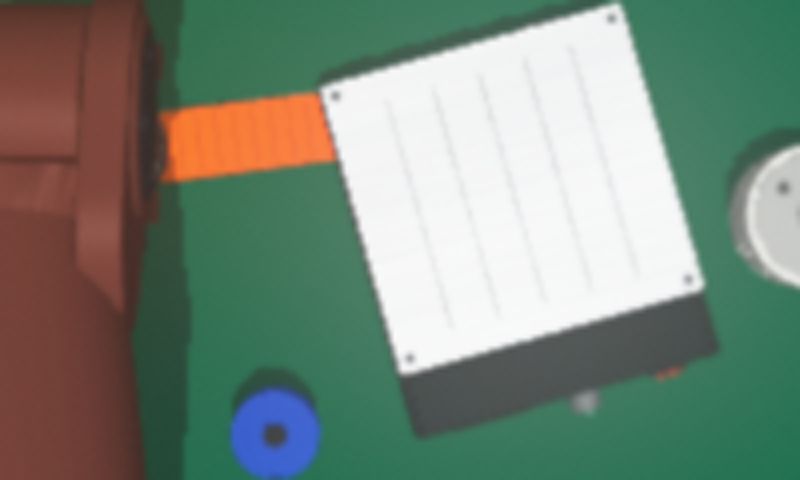

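```bash
python3 - <<'E'
from h import *
tip=np.array([.546,-.028]); d=np.array([.132,-.991])
def pts(f,n,px):
    z=.01
    for uv in px:
        z=.01
        for _ in range(5):
            P=onz(n,[f(uv)],z)[0]; z=.002+.15*max(0,(tip-P[:2])@d)
        yield P
for n,f,up,lo in (("top",topc,[(200,105),(310,93)],[(200,177),(330,161)]),):
    U=np.array(list(pts(f,n,up)));L=np.array(list(pts(f,n,lo)));print(U.round(4),L.round(4))
    for E in(U,L): print(np.degrees(np.arctan2(*(E[1]-E[0])[:2][::-1])))
    for foot in([.5532,-.0366],[.5555,-.0318]):
        off=[]
        for E in(U,L):
            e=(E[1]-E[0])[:2]; e/=np.linalg.norm(e); q=np.array(foot)-E[0][:2]; off.append((e[0]*q[1]-e[1]*q[0])*1000)
        print("foot left-of upper, lower edge mm",np.round(off,1), "offset from mid",np.mean(off).round(1))
print("scene thin far corner",onz("scene",[scc((375,434))],.001).round(4))
E
```

```text
[[ 0.561   0.0624  0.0151]
 [ 0.5685 -0.0093  0.0043]] [[ 0.5141  0.0629  0.0161]
 [ 0.5237 -0.0216  0.0034]]
-84.01208641729006
-83.50637597854511
foot left-of upper, lower edge mm [-18.   27.6] offset from mid 4.8
foot left-of upper, lower edge mm [-15.3  30.5] offset from mid 7.6
scene thin far corner [[ 0.5708 -0.0245  0.001 ]]
```

The tip is just under the housing edge. In the top crop the wedge runs from (165,145) to (330,128), and the foot is still 5–7 mm to +x of its middle line. I'll keep drifting that way, then push in small steps and watch the force.

```bash
python3 -m inch '[[[1.2,-3,0,0,0,0,1],[2.4,-6,0,0,0,0,1],[3.6,-9,0,0,0,0,1],[4.8,-12,0,0,0,0,1],[6,-15,0,0,0,0,1],[6,-15,0,0,0,0,1]]]'; python3 -m inch '[[[0.3,-1,0,0,0,0,1],[0.6,-2,0,0,0,0,1],[0.9,-3,0,0,0,0,1],[1.2,-4,0,0,0,0,1],[1.2,-4,0,0,0,0,1]]]';python3 -m inch '[[[0.2,-1,0,0,0,0,1],[0.4,-2,0,0,0,0,1],[0.6,-3,0,0,0,0,1],[0.6,-3,0,0,0,0,1]]]'
```

```text
clock: 6.0
position: [0.5331, 0.0968, 0.0074]
ee_rot: [3.141, 0.0, 1.698]
contact_force: [0.3, -1.0, -0.8]
grip_width: 0.0004
clock: 6.5
position: [0.5342, 0.0932, 0.0073]
ee_rot: [3.141, 0.0, 1.699]
contact_force: [-0.1, 0.4, -0.0]
grip_width: 0.0
clock: 6.9
position: [0.5348, 0.0901, 0.0073]
ee_rot: [3.141, 0.0, 1.699]
contact_force: [0.5, 0.4, -0.2]
grip_width: -0.0001
```

```bash
python3 -m inch '[[[0.2,-1,0,0,0,0,1],[0.4,-2,0,0,0,0,1],[0.6,-3,0,0,0,0,1],[0.6,-3,0,0,0,0,1]]]';python3 -m inch '[[[0.2,-1,0,0,0,0,1],[0.4,-2,0,0,0,0,1],[0.6,-3,0,0,0,0,1],[0.6,-3,0,0,0,0,1]]]'
```

```text
clock: 7.3
position: [0.5353, 0.0875, 0.0073]
ee_rot: [3.142, -0.001, 1.699]
contact_force: [-1.0, 2.9, 1.5]
grip_width: 0.0001
clock: 7.7
position: [0.5357, 0.085, 0.0073]
ee_rot: [-3.142, -0.002, 1.699]
contact_force: [-0.6, 7.6, 1.9]
grip_width: -0.0002
```

```bash
python3 - <<'E'
from h import *
for n in("scene","top"):
    im,d=cams.grab_frame(n); np.savez(f"{n}2.npz",im=im,d=d)
    if n=="top": cv2.imwrite("pics/topc4.png",cv2.resize(im[220:340,250:450][:,:,::-1],None,fx=4,fy=4,interpolation=cv2.INTER_CUBIC))
    else: cv2.imwrite("pics/scc4.png",cv2.resize(im[165:295,225:395][:,:,::-1],None,fx=4.5,fy=4.5,interpolation=cv2.INTER_CUBIC))
E
```

```text
(no output)
```

View pics/scc4.png

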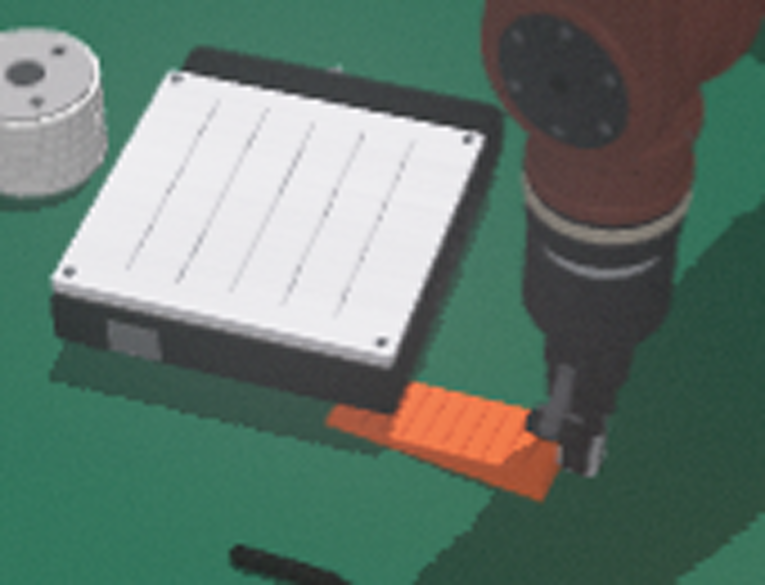

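View pics/topc4.png

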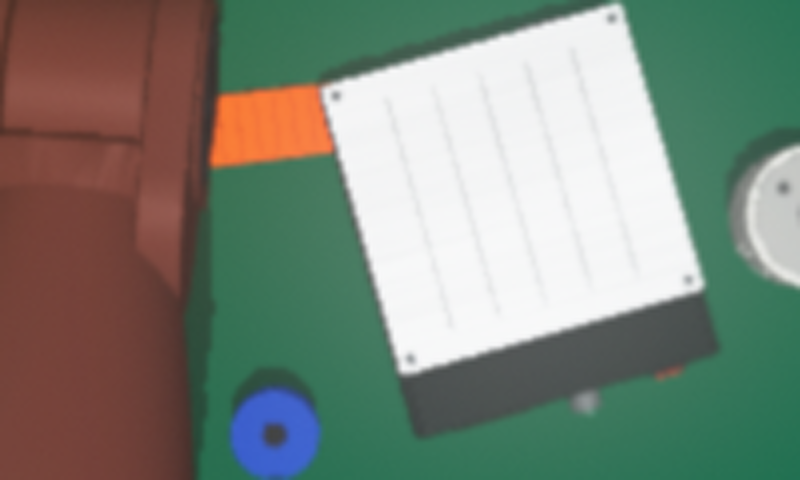

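The force rose to 2.9 N and then 7.6 N after about 5 mm more travel, so the wedge bears on the foot. The plate's corners have not moved: top crop (319,87) and (622,3) are the same as before. I'll back off, rise and look.

```bash
python3 -m inch '[[[-0.2,1,0,0,0,0,1],[-0.4,3,0,0,0,0,1],[-1.3,10,0,0,0,0,1],[-2.6,20,0,0,0,0,1],[-2.6,20,0,0,0,0,1],[-2.6,20,40,0,0,0,1],[-2.6,20,90,0,0,0,1],[-2.6,20,130,0,0,0,1],[-2.6,20,130,0,0,0,1],[-2.6,20,130,0,0,0,1]]]'
python3 - <<'E'
from h import *
for n in("scene","top"):
    im,d=cams.grab_frame(n); np.savez(f"{n}5.npz",im=im,d=d)
    if n=="top": cv2.imwrite("pics/topc5.png",cv2.resize(im[220:340,250:450][:,:,::-1],None,fx=4,fy=4,interpolation=cv2.INTER_CUBIC))
    else: cv2.imwrite("pics/scc5.png",cv2.resize(im[165:295,225:395][:,:,::-1],None,fx=4.5,fy=4.5,interpolation=cv2.INTER_CUBIC))
E
```

```text
clock: 8.8
position: [0.5341, 0.1043, 0.1382]
ee_rot: [3.139, 0.001, 1.699]
contact_force: [-0.5, -0.2, -0.8]
grip_width: 0.0001
```

View pics/scc5.png

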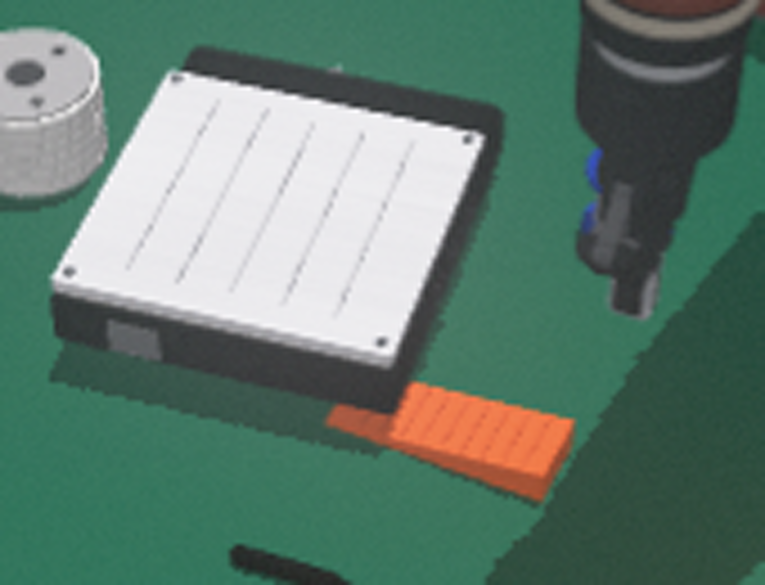

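View pics/topc5.png

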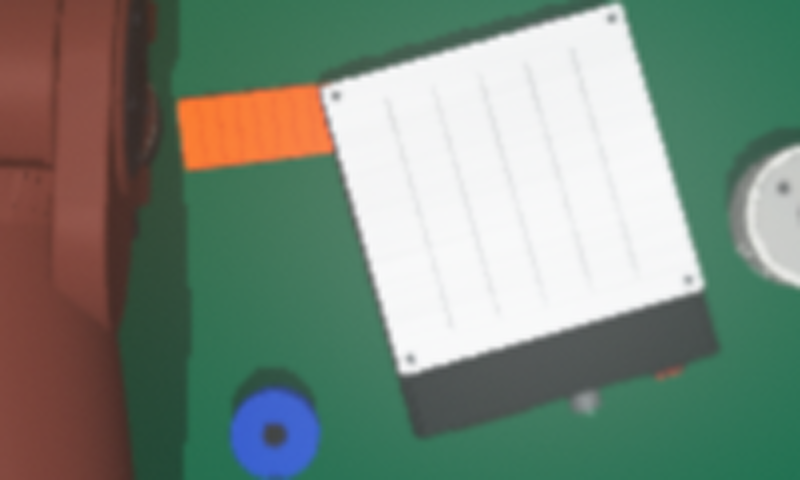

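```bash
python3 - <<'E'
from h import *
for n,f,c,e in(("top",topc,[(179,100),(187,170)],[(319,84),(332,152)]),("scene",scc,[(544,475),(574,420)],None)):
    A=onz(n,f(c),.0215)[:,:2]; m=A.mean(0); w=A[0]-A[1]; print(n,A.round(4).tolist(),"face width",np.linalg.norm(w).round(4))
    yaw=np.degrees(np.arctan2(-w[0],w[1])) if False else np.degrees(np.arctan2(w[1],w[0]))-90
    if e:
        E=onz(n,f(e),.007)[:,:2]; print("edge yaws",[np.degrees(np.arctan2(*(E[i]-A[i])[::-1])).round(2) for i in(0,1)])
    for y in(yaw,-83.0):
        d=np.array([np.cos(np.radians(y)),np.sin(np.radians(y))]); nn=np.array([-d[1],d[0]])
        for ft in([.5532,-.0366],[.5555,-.0318]):
            q=np.array(ft)-m; print(" yaw",round(y,1),"foot wedge x",((q@d)*1000-65).round(1),"y",(q@nn*1000).round(1))
E
```

```text
top [[0.564, 0.0756], [0.5185, 0.0709]] face width 0.0457
edge yaws [np.float64(-83.64), np.float64(-83.4)]
 yaw -84.1 foot wedge x 45.5 y 0.6
 yaw -84.1 foot wedge x 40.9 y 3.4
 yaw -83.0 foot wedge x 45.5 y -1.5
 yaw -83.0 foot wedge x 41.0 y 1.4
scene [[0.5626, 0.0765], [0.5198, 0.0711]] face width 0.0432
 yaw -82.8 foot wedge x 46.0 y -2.0
 yaw -82.8 foot wedge x 41.5 y 0.9
 yaw -83.0 foot wedge x 46.0 y -1.6
 yaw -83.0 foot wedge x 41.5 y 1.3
```

The foot sits at about x +43 mm, y 0±3 mm in the wedge frame, so it is well centred. That puts the gap at about 5 mm. Next I'll press on corner_top.

```bash
python3 -m inch '[[[12,-50,0,0,0,0,1],[12,-100,0,0,0,0,1],[12,-148,0,0,0,0,1],[12,-148,-20,0,0,0,1],[12,-148,-45,0,0,0,1],[12,-148,-58,0,0,0,1],[12,-148,-63,0,0,0,1],[12,-148,-63,0,0,0,1],[12,-148,-63,0,0,0,1]]]'
python3 - <<'E'
from h import *
im,d=cams.grab_frame("scene"); cv2.imwrite("pics/scc6.png",cv2.resize(im[165:295,225:395][:,:,::-1],None,fx=4.5,fy=4.5,interpolation=cv2.INTER_CUBIC))
E
```

```text
clock: 9.8
position: [0.5457, -0.0435, 0.075]
ee_rot: [3.141, 0.0, 1.7]
contact_force: [0.2, 0.8, 0.2]
grip_width: -0.0001
```

View pics/scc6.png

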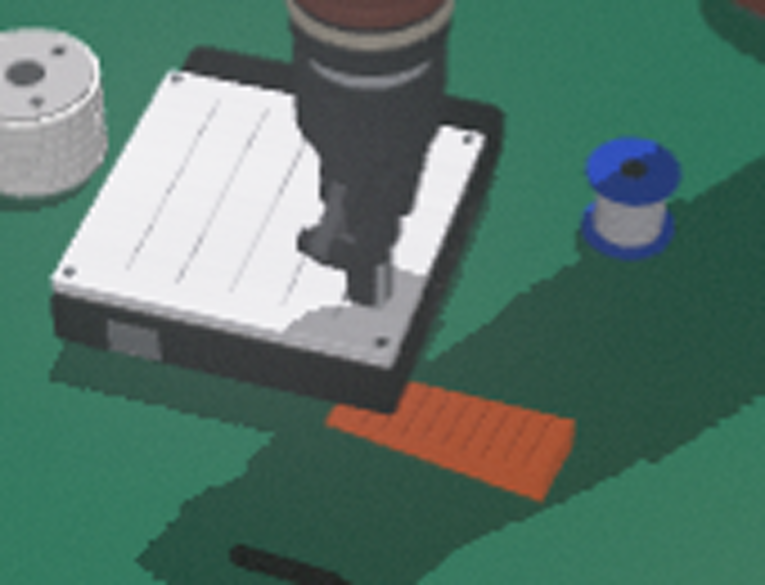

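The fingertips are over the rear-left corner, at (370,300) in the crop, and about 9 mm above the silver top. I'll press down slowly.

```bash
python3 -m inch '[[[0,0,-2,0,0,0,1],[0,0,-4,0,0,0,1],[0,0,-6,0,0,0,1],[0,0,-7,0,0,0,1],[0,0,-8,0,0,0,1],[0,0,-8,0,0,0,1]]]'; python3 -m inch '[[[0,0,-0.5,0,0,0,1],[0,0,-1,0,0,0,1],[0,0,-1.5,0,0,0,1],[0,0,-1.5,0,0,0,1]]]'
```

```text
clock: 10.45
position: [0.5452, -0.0437, 0.0661]
ee_rot: [-3.141, -0.0, 1.699]
contact_force: [-1.0, -0.8, 0.1]
grip_width: 0.0001
clock: 10.85
position: [0.5455, -0.0438, 0.0656]
ee_rot: [3.141, 0.0, 1.699]
contact_force: [-2.9, 0.3, 6.2]
grip_width: -0.0006
```

```bash
python3 -m inch '[[[0,0,-0.4,0,0,0,1],[0,0,-0.8,0,0,0,1],[0,0,-0.8,0,0,0,1],[0,0,-0.8,0,0,0,1],[0,0,-0.8,0,0,0,1]]]'
```

```text
clock: 11.35
position: [0.5456, -0.0437, 0.0655]
ee_rot: [3.141, 0.0, 1.699]
contact_force: [-5.4, 1.8, 11.5]
grip_width: 0.0002
```

It is firm. Going from 6 N to 11.5 N sank the top only about 0.1 mm. I'll hold a little longer, then release upwards.

```bash
python3 -m inch '[[[0,0,-0.4,0,0,0,1],[0,0,-0.4,0,0,0,1],[0,0,-0.4,0,0,0,1],[0,0,-0.4,0,0,0,1]]]'; python3 -m inch '[[[0,0,0.6,0,0,0,1],[0,0,1.4,0,0,0,1],[0,0,3,0,0,0,1],[0,0,10,0,0,0,1],[0,0,40,0,0,0,1],[0,0,90,0,0,0,1],[0,0,130,0,0,0,1],[0,0,130,0,0,0,1],[0,0,130,0,0,0,1]]]';python3 -m inch '[[[0,50,0,0,0,0,1],[0,100,0,0,0,0,1],[0,150,0,0,0,0,1],[0,200,0,0,0,0,1],[0,250,0,0,0,0,1],[0,250,0,0,0,0,1],[0,250,0,0,0,0,1]]]'
python3 - <<'E'
from h import *
for n in("scene","top"):
    im,d=cams.grab_frame(n); np.savez(f"{n}7.npz",im=im,d=d)
    if n=="top": cv2.imwrite("pics/topc7.png",cv2.resize(im[220:340,250:450][:,:,::-1],None,fx=4,fy=4,interpolation=cv2.INTER_CUBIC))
    else: cv2.imwrite("pics/scc7.png",cv2.resize(im[165:295,225:395][:,:,::-1],None,fx=4.5,fy=4.5,interpolation=cv2.INTER_CUBIC))
E
```

```text
clock: 11.75
position: [0.5456, -0.0437, 0.0654]
ee_rot: [3.141, 0.0, 1.699]
contact_force: [-6.8, 2.4, 15.8]
grip_width: -0.0005
clock: 12.65
position: [0.546, -0.044, 0.1949]
ee_rot: [3.139, 0.001, 1.699]
contact_force: [-0.5, 0.2, -0.8]
grip_width: 0.0
clock: 13.35
position: [0.5442, 0.2072, 0.1918]
ee_rot: [-3.139, 0.0, 1.702]
contact_force: [0.5, -1.2, 0.5]
grip_width: 0.0
```

View pics/scc7.png

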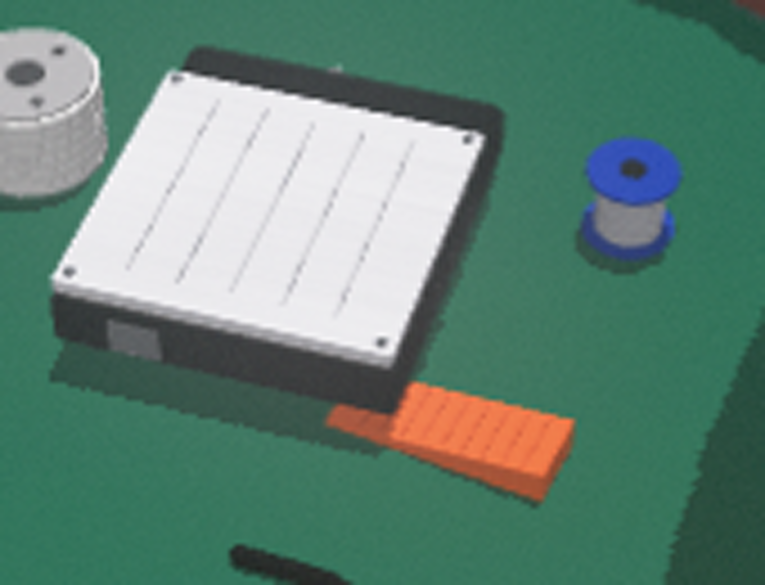

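View pics/topc7.png

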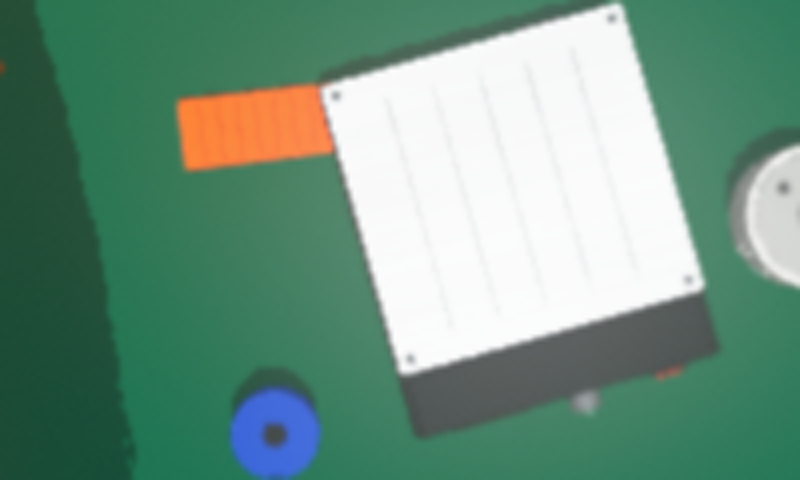

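Nothing has shifted: the plate corners are still at (319,87) and (622,3), and the wedge's thick corners at (179,100) and (187,170). The wedge lies flat and the robot is clear, so I'll hand in.

```bash
python3 -c "
from h import *
print(workorder.close_job())"
```

```text
the job is handed in; nothing more can be done
None
```

I slid the right-most orange wedge under the short foot with shut fingertips, pressed on the silver top, and handed the job in at about 13.5 s. The system gives no verdict, so the checks below are mine.

- **Wedge contact:** the push force rose from under 1 N to 2.9 N and then 7.6 N. The last reading is above the 3–6 N you gave, so I stopped there. The foot is lifted by an estimated 0.5 mm at most.
- **Position:** measured before the press, the foot sat about 43 mm towards the thin end from the wedge's middle and within about 3 mm of its middle line. From the wedge's height there I put the gap at about 5 mm. The two cameras disagreed by about 2–5 mm on where the foot is, within the tolerance.
- **Press test:** I pressed up to 15.8 N. The top sank only about 0.2 mm between 6 N and 15.8 N, so it no longer rocks. There was also a sideways force of up to about 7 N, but nothing visibly moved.
- **Final look:** after release, the plate and wedge had not moved in either view, the wedge lay flat, the spool and lamp bases were untouched, and the robot was clear. I did not check the other bench items again, but the arm stayed well away from them.

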